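# Take the sensor module off the sampler deck from behind the sample bottles

### The arm

A 7-joint arm with a two-finger parallel gripper is mounted at the origin on the work surface. World frame = base frame: x ahead of the robot, y to its left, z up, the work surface at z = 0. Lengths are in m, angles in rad, forces in N, time in s.
With the tool pointing down it reaches from about 0.35 to 0.9 m from the base axis. Payload 8.1 kg.
Tool frame: the origin (TCP) lies at the very end of the fingers, on their centre line; the grasp point (between the pads) lies arm.grip_point_offset behind it (arm.grip_point_offset is the distance from the TCP to the grasp point, in m); z points along the fingers, y is the line along which they close (so a half turn about z gives the same grasp; the last joint's range is limited). The gripper opens to 92 mm and grips with 3 to 60 N. Pads are 19 mm wide; open, the fingers measure 130 mm over their backs; the gripper's body (75 mm by 190 mm) begins 47 mm behind the grasp point.
Start: joints at [-1.348, 0.434, 0.025, 1.573, -0.012, 1.134, -0.075], TCP at [0.2, 0.592, 0.227] pointing down, gripper open.
Joint ranges: [-2.62, 2.62], [-0.44, 2.09], [-1.27, 1.32], [0.08, 2.57], [-1.32, 4.46], [0.12, 2], [-2.74, 2.74]. Speed limits (rad/s): [2.22, 2.22, 3.01, 3.01, 3.14, 3.14, 3.14].

### API

Orientations are given as a rotation vector (axis times angle).
In Python, from cell import arm gives the robot as it stands. The module is installed in compiled form; this text tells all that it offers.
- The arm moves only by the shell command python3 -m creep 'ROWS' [OPENING] [FORCE]. ROWS is JSON, a list of rows, each a list of 6 numbers: the shift along the tool's x, y, z scaled (see below), then the turn, a rotation vector about the tool's x, y, z scaled (see below). A call has 1 to 20 rows; each row shifts and turns the commanded pose from where the row before left it, along the tool's axes as they then stand; what a row does not reach is not made up. The controller multiplies each number of a shift by 0.4 m and each number of a turn by 120 degrees. A row lasts 1/12 s, in which the tool goes at most 41.7 mm and 7.16 degrees, less where a joint would pass 70% of its speed; a pose out of reach is approached as far as the arm can. A call with a number of a shift or a turn outside -1 to 1 is refused whole. A call with a gripper value outside its range is refused whole. OPENING is the closure, from -1 (fully open) to 1 (shut), set as the call begins (- or left out, the last holds). The fingers move at their own pace and stop on an object; FORCE is the grip in N (left out, the last holds). Time passes only in rows, so rows that do not move let the fingers close. It gives the time, the measured TCP pose, the force, the opening and the grip force at its end, in the units of the state.
- arm.observe(): the state, without advancing time (a new reading comes with each control period).
- arm.get_image(name): name is "side" or "top" or "wrist"; returns a dict with "frame" (400x640x3 uint8, red, green, blue), "intrinsics" (3x3 intrinsics, pixels), "distortion" ([k1, k2, p1, p2, k3] as OpenCV has them; the pictures are not rectified), "rvec" (rotation vector, rad) and "tvec" (3), from world to camera coordinates, as OpenCV has them; the wrist camera has in their place "mount" (4x4, takes a point from camera to tool coordinates, whose origin is the TCP and whose axes are the flange's). Camera axes: x right, y down, z forward; pixel columns grow to the right and rows downward; lengths in m; the calibration is good to about 2 mm. A picture is of the moment at which its call begins: read the wrist's pose just before it. There is no depth.
- arm.sign_off(): hands the job in; it is judged then, once.
The state is a dict: "clock": time; "joints": joint angles; "dq": joint speeds; "joint_efforts": joint torques, N m; "position": TCP position; "ee_rot": TCP orientation; "force": force on the tool from outside, world axes, zero at the start; "ft_torque": the same for the moment, N m; "width": opening from 0.0 (shut) to 1.0 (fully open); "gripper_force": force on a finger pad.
Only numpy, scipy, OpenCV 4.12 (cv2) and the standard library are available. Lean on these libraries where they do the work, as an engineer would, in place of code of your own. Each camera call takes 0.05 s, during which the arm holds its last target. There are 200 camera calls.

### The job

First move all three black sample bottles off the sampler deck and stand them in the blue tray. Then slide the sensor module towards where the bottles stood to free it from its keyhole studs, lift it off and lay it flat and square on the green service pad, wholly on the pad. Last, put each bottle back upright, wholly on the disc of its cap's colour; set everything down gently, do not tip anything over, and leave the jar and bowl alone.

Things in the scene. Friction and masses are not known exactly. Their poses are not given: they have to be found in the camera images.
- bottle_white: Black plastic sample bottle with a white screw cap, loose, about 0.2 kg. 110 mm tall; body 44 mm across up to 60 mm high, shoulder narrowing to a 22 mm neck at 80 mm; cap 28 mm across, from 86 to 110 mm high: grip it from above by the cap. Origin: centre of its underside, z up. At the start it stands on the white disc, 75 mm from the next bottle.
- bottle_red: Black plastic sample bottle with a red screw cap, loose, about 0.2 kg. 110 mm tall; body 44 mm across up to 60 mm high, shoulder narrowing to a 22 mm neck at 80 mm; cap 28 mm across, from 86 to 110 mm high: grip it from above by the cap. Origin: centre of its underside, z up. At the start it stands on the red disc, 75 mm from the next bottle.
- bottle_blue: Black plastic sample bottle with a blue screw cap, loose, about 0.2 kg. 110 mm tall; body 44 mm across up to 60 mm high, shoulder narrowing to a 22 mm neck at 80 mm; cap 28 mm across, from 86 to 110 mm high: grip it from above by the cap. Origin: centre of its underside, z up. At the start it stands on the blue disc, 75 mm from the next bottle.
- disc_white: Flat white plastic disc, 62 mm across, 3 mm thick, fixed on the dark sampler deck (the discs lie in a row, 75 mm apart): the place of the bottle with the white cap. Origin: centre of its underside, 12 mm above the table; a bottle on it has its origin 3 mm above this.
- disc_red: Flat red plastic disc, 62 mm across, 3 mm thick, fixed on the dark sampler deck (the discs lie in a row, 75 mm apart): the place of the bottle with the red cap. Origin: centre of its underside, 12 mm above the table; a bottle on it has its origin 3 mm above this.
- disc_blue: Flat blue plastic disc, 62 mm across, 3 mm thick, fixed on the dark sampler deck (the discs lie in a row, 75 mm apart): the place of the bottle with the blue cap. Origin: centre of its underside, 12 mm above the table; a bottle on it has its origin 3 mm above this.
- module: Sensor module, loose, 0.4 kg: white box (70 x 84 mm, top at 50 mm) on a grey base plate (90 mm along x, 170 along y, 5 thick) with keyhole slots at both ends of y. Origin: centre of the plate's underside; z up; -x faces the bottles, about 19 mm from its front edge. It starts on a dock 20 mm above the table, held down by 2 studs (12 mm tall). Slid, it passes 5 mm above the discs.
- module_fin (a point): Centre of the module's orange grip fin, 66 mm above its underside, on its centre line. Fin: 18 mm thick along the module's x, 60 along y, 50 to 83 mm above the underside; pinch its thickness from above. To free the module slide it level 27 mm (24 to 31) along its own -x, towards the bottle row, against friction only (wide slot ends then lie over the stud heads), and lift straight up 15 mm or more.
- tray: Fixed blue open tray, 235 mm along its x, 100 mm along its y, 22 mm high, walls 4 mm, floor top 4 mm above the origin: the side area where bottles wait. Origin: centre of its underside, on the table. Three bottles stand in it in a row along its x, 70 mm apart. It lies left or right of the deck.
- pad: Fixed flat green service pad, 120 mm along its x, 200 mm along its y, 4 mm thick. Origin: centre of its underside, on the table. The module goes on it, its long side along the pad's long side. It lies on the other side of the deck from the tray.
- jar: Bystander: small amber jar with a black cap, 60 mm across, 75 mm tall. Origin: centre of its underside.
- bowl: Bystander: white ceramic bowl, 90 mm across, 40 mm tall. Origin: centre of its underside.
Things that resemble listed ones, but are neither listed nor needed, are in the scene too. What is shaped like the module but brown, pink or turquoise is not meant.

How it is judged:
On the way, in this order (a step that is already met when the one before it is completed fails the run):
1. all three bottles stand in the blue tray at the same time (x of bottle_white in the frame of tray between -0.095 and 0.095 m and y of bottle_white in the frame of tray between -0.03 and 0.03 m and z of each of bottle_white, bottle_red, bottle_blue in the frame of tray below 0.012 m and angle between each of bottle_white, bottle_red, bottle_blue's own z axis and vertical below 0.1 rad and x of bottle_red in the frame of tray between -0.095 and 0.095 m and y of bottle_red in the frame of tray between -0.03 and 0.03 m and x of bottle_blue in the frame of tray between -0.095 and 0.095 m and y of bottle_blue in the frame of tray between -0.03 and 0.03 m), for 0.2 s.
2. the module lies flat on the green pad, with the bottles still in the tray (all of step 1 and x of module in the frame of pad between -0.016 and 0.016 m and y of module in the frame of pad between -0.016 and 0.016 m and z of module in the frame of pad below 0.008 m and angle between module's own z axis and vertical below 0.06 rad and angle between the x axis of module and the x axis of pad, either way round below 0.15 rad), for 0.2 s.
At the end, for the whole second after the job is handed in: The module lies flat (within 0.06 rad) on the green pad, its centre within 16 mm of the pad's centre along each of the pad's axes and square to it within 0.15 rad; each bottle stands upright (within 0.08 rad) on the disc of its cap's colour, centred within 12 mm; all are released and at rest (x of module in the frame of pad between -0.016 and 0.016 m and y of module in the frame of pad between -0.016 and 0.016 m and z of module in the frame of pad below 0.008 m and angle between module's own z axis and vertical below 0.06 rad and angle between the x axis of module and the x axis of pad, either way round below 0.15 rad and linear speed of each of module, bottle_white, bottle_red, bottle_blue below 0.02 m/s and angular speed of each of module, bottle_white, bottle_red, bottle_blue below 0.2 rad/s and contact force between the fingers and module below 0.1 N and horizontal distance between bottle_white and disc_white below 0.012 m and z of bottle_white in the frame of disc_white below 0.007 m and angle between each of bottle_white, bottle_red, bottle_blue's own z axis and vertical below 0.08 rad and horizontal distance between bottle_red and disc_red below 0.012 m and z of bottle_red in the frame of disc_red below 0.007 m and horizontal distance between bottle_blue and disc_blue below 0.012 m and z of bottle_blue in the frame of disc_blue below 0.007 m); the robot touches nothing.
It fails at once if a bottle is knocked over (leans more than 0.5 rad) (angle between any of bottle_white, bottle_red, bottle_blue's own z axis and vertical above 0.5 rad).
It fails at once if the module is tipped more than 0.5 rad (angle between module's own z axis and vertical above 0.5 rad).
It fails at once if a bottle or the module is dropped (falls faster than 0.6 m/s, out of the fingers) ((linear speed of bottle_white above 0.6 m/s and contact force between the fingers and bottle_white below 0.1 N) or (linear speed of bottle_red above 0.6 m/s and contact force between the fingers and bottle_red below 0.1 N) or (linear speed of bottle_blue above 0.6 m/s and contact force between the fingers and bottle_blue below 0.1 N) or (linear speed of module above 0.6 m/s and contact force between the fingers and module below 0.1 N)).
It fails at once if the module is pushed against a bottle (over 3 N) (contact force between module and bottle_white above 3 N or contact force between module and bottle_red above 3 N or contact force between module and bottle_blue above 3 N).
It fails at once if the jar or bowl is moved more than 25 mm (distance of any of jar, bowl from where it was at the start of the episode above 0.025 m).
It also fails if it takes over 144 s, if anything falls off the work surface, if the arm or the gripper's body presses on something with over 40 N, if the wrist force passes 120 N, or if a joint passes its speed limit or range.

## Working session

There is one attempt and no reset: what is moved stays moved. The work goes in short steps, Python scripts to look and compute and a shell command to move; the robot and the scene stay as the last step left them, time stands still between calls to the robot, and variables do not carry over. Pictures are saved under pics/ and viewed, at most 14 in all, crops included, and the job is handed in when it is done.

```bash
mkdir -p pics; python3 - <<'E'
from cell import arm
import cv2,json,numpy as np
s=arm.observe();print({k:np.round(v,3).tolist() for k,v in s.items()},arm.grip_point_offset)
for n in("top","side"):
    d=arm.get_image(n);cv2.imwrite(f"pics/{n}0.png",d["frame"][:,:,::-1])
    print(n,{k:np.round(v,4).tolist() for k,v in d.items() if k!="frame"})
E
```

```text
{'clock': 0.0, 'joints': [-1.348, 0.435, 0.025, 1.574, -0.012, 1.134, -0.075], 'dq': [0.001, -0.001, 0.0, -0.001, 0.001, -0.0, -0.0], 'joint_efforts': [-0.001, -66.785, 0.984, -31.445, -0.061, 0.043, 0.0], 'position': [0.2, 0.592, 0.226], 'ee_rot': [-0.51, -3.1, 0.003], 'force': [-0.307, 0.035, 0.104], 'ft_torque': [-0.074, -0.028, 0.046], 'gripper_force': 0.0, 'width': 1.0} 0.0188
top {'intrinsics': [[509.2387, 0.0, 331.2859], [0.0, 509.2387, 190.9209], [0.0, 0.0, 1.0]], 'distortion': [-0.007, 0.0, 0.0, 0.0, 0.0], 'rvec': [2.1856, -2.1967, 0.0973], 'tvec': [-0.1114, 0.5658, 1.4237]}
side {'intrinsics': [[477.1296, 0.0, 323.4062], [0.0, 477.1296, 202.8798], [0.0, 0.0, 1.0]], 'distortion': [-0.1246, 0.0, 0.0, 0.0, 0.0], 'rvec': [2.2695, -0.5599, 0.2631], 'tvec': [-0.5447, 0.1768, 1.5348]}
```

View pics/top0.png

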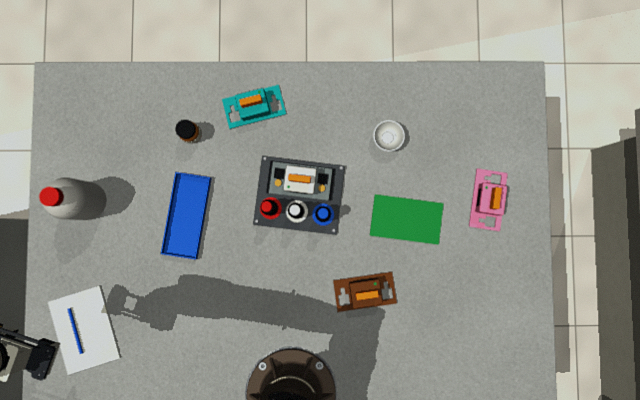

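View pics/side0.png

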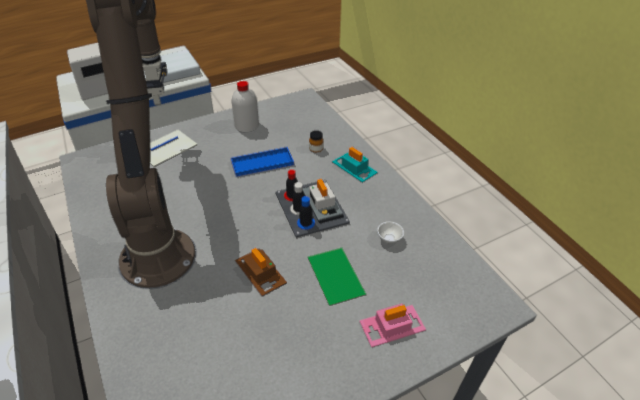

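```bash
python3 - <<'E'
import cv2
a=cv2.imread("pics/top0.png")[145:265,245:355];cv2.imwrite("pics/c1.png",cv2.resize(a,None,fx=5,fy=5,interpolation=cv2.INTER_CUBIC))
a=cv2.imread("pics/side0.png")[160:245,265:355];cv2.imwrite("pics/c2.png",cv2.resize(a,None,fx=7,fy=7,interpolation=cv2.INTER_CUBIC))
E
```

```text
(no output)
```

View pics/c1.png

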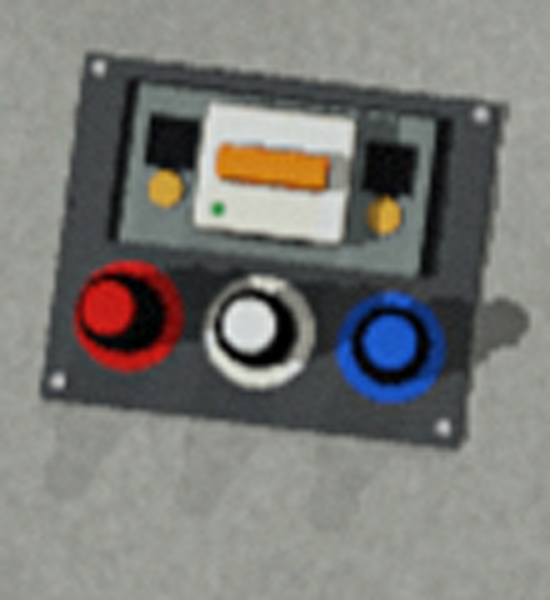

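View pics/c2.png

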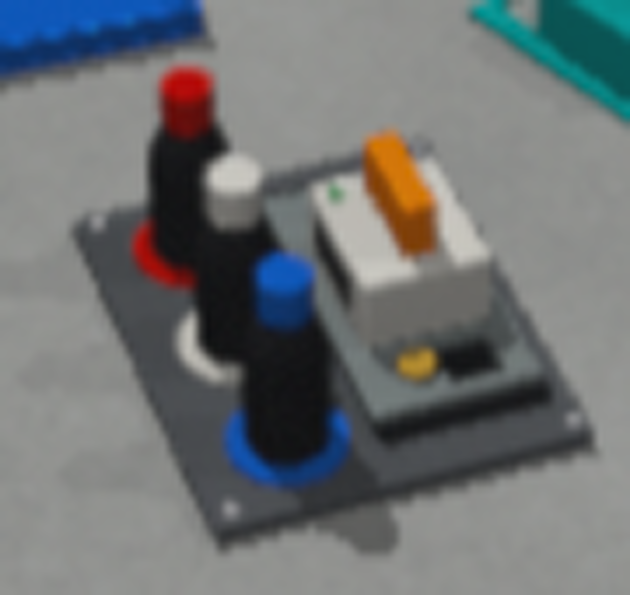

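The top crop shows the red, white and blue caps at (108,307), (249,323) and (390,343), the discs at (129,315), (260,332) and (391,346), and the fin top at (272,167). In the side crop the cap tops are at (187,80), (235,167) and (284,270), and the fin top at (401,172).

```bash
cat > h.py <<'E'
import cv2,numpy as np
C={"top":(np.array([[509.2387,0,331.2859],[0,509.2387,190.9209],[0,0,1]]),-0.007,[2.1856,-2.1967,.0973],[-.1114,.5658,1.4237]),
"side":(np.array([[477.1296,0,323.4062],[0,477.1296,202.8798],[0,0,1]]),-.1246,[2.2695,-.5599,.2631],[-.5447,.1768,1.5348])}
def ray(n,p):
    K,k,r,t=C[n];R=cv2.Rodrigues(np.array(r))[0];t=np.array(t)
    q=cv2.undistortPoints(np.array([[p]],float),K,np.array([k,0,0,0,0.]))[0,0]
    d=R.T@np.array([*q,1]);return -R.T@t,d/np.linalg.norm(d)
def plane(n,p,z):
    o,d=ray(n,p);return o+d*(z-o[2])/d[2]
def tri(a,b):
    (o,d),(p,e)=ray("top",a),ray("side",b)
    s=np.linalg.lstsq(np.c_[d,-e],p-o,rcond=None)[0]
    x,y=o+d*s[0],p+e*s[1];return (x+y)/2,np.linalg.norm(x-y)
def c1(p):return (p[0]+.5)/5-.5+245,(p[1]+.5)/5-.5+145
def c2(p):return (p[0]+.5)/7-.5+265,(p[1]+.5)/7-.5+160
E
python3 - <<'E'
from h import *
np.set_printoptions(precision=4,suppress=True)
for n,a,b in(("red",(108,307),(187,80)),("white",(249,323),(235,167)),("blue",(390,343),(284,270)),("fin",(272,167),(401,172))):
    print(n,*tri(c1(a),c2(b)))
for n,a,b in(("red",(129,315),(179,251)),("white",(260,332),(224,344)),("blue",(391,346),(288,438))):
    print("disc",n,plane("top",c1(a),.015),plane("side",c2(b),.015),tri(c1(a),c2(b)))
f=[plane("top",c1(p),.103) for p in((220,145),(327,155),(325,188),(217,178))];print(f)
# deck screws
s=[plane("top",c1(p),.012) for p in((98,67),(480,115),(57,381),(443,427))];print("screws",s)
for n in("top","side"):
    im=cv2.cvtColor(cv2.imread(f"pics/{n}0.png"),cv2.COLOR_BGR2HSV)
    for nm,lo,hi,z in(("pad",(50,120,50),(70,255,255),.004),("tray",(108,120,50),(120,255,255),.022)):
        m=cv2.inRange(im,lo,hi);cs=cv2.findContours(m,0,1)[0];c=max(cs,key=cv2.contourArea)
        q=cv2.approxPolyDP(cv2.convexHull(c),8,True)[:,0]
        w=np.array([plane(n,p,z) for p in q]);print(n,nm,q.tolist(),w[:,:2].tolist(),w.mean(0))
E
```

```text
red [0.5188 0.0583 0.1248] 0.0002122369579842161
white [ 0.5098 -0.0157  0.1277] 3.192967473663181e-05
blue [ 0.4992 -0.0896  0.1247] 0.0003953092891236819
fin [ 0.5951 -0.0266  0.0993] 0.0007428388320009572
disc red [0.519  0.0588 0.015 ] [0.5095 0.0561 0.015 ] (array([0.5158, 0.061 , 0.0086]), np.float64(0.007565423709550361))
disc white [ 0.509  -0.0155  0.015 ] [ 0.5    -0.0178  0.015 ] (array([ 0.5058, -0.0137,  0.0092]), np.float64(0.0073131061924435635))
disc blue [ 0.5006 -0.0899  0.015 ] [ 0.4989 -0.0923  0.015 ] (array([ 0.5005, -0.0898,  0.012 ]), np.float64(0.0005508174519314471))
[array([0.6063, 0.0012, 0.103 ]), array([ 0.6007, -0.0561,  0.103 ]), array([ 0.5829, -0.055 ,  0.103 ]), array([0.5886, 0.0028, 0.103 ])]
screws [array([0.6614, 0.0773, 0.012 ]), array([ 0.6329, -0.1415,  0.012 ]), array([0.4818, 0.0998, 0.012 ]), array([ 0.4546, -0.1192,  0.012 ])]
top pad [[375, 195], [441, 203], [438, 243], [371, 235]] [[0.5542035306473856, -0.24017361301314172], [0.5302440881828026, -0.4301677056067937], [0.41571950429351767, -0.4191040457248958], [0.4396789636658062, -0.22736079471753412]] [ 0.485  -0.3292  0.004 ]
top tray [[175, 172], [210, 178], [196, 258], [161, 253]] [[0.6209755508375625, 0.3284404433687691], [0.6034722463584501, 0.22929046893306404], [0.3785185162723289, 0.2657733150844417], [0.39300988590101726, 0.3637226584674076]] [0.499  0.2968 0.022 ]
side pad [[364, 294], [337, 249]] [[0.5236593918947844, -0.4368963281934255], [0.5396733651413966, -0.24072440354932234]] [ 0.5317 -0.3388  0.004 ]
side tray [[293, 160], [236, 175], [231, 158], [287, 147]] [[0.605066171453546, 0.23256234758750405], [0.3720235787049409, 0.2482942982593208], [0.39121874702042286, 0.35727297247042267], [0.620195897939384, 0.32166776631788796]] [0.4971 0.2899 0.022 ]
```

```bash
cat >> h.py <<'E'
def need(t,yaw=None):
    from cell import arm
    from scipy.spatial.transform import Rotation as Ro
    s=arm.observe();R=Ro.from_rotvec(s["ee_rot"]).as_matrix();p=np.array(s["position"])
    y=np.arctan2(R[1,1],R[0,1])
    print("clk",round(s["clock"],1),"pos",np.round(p,4),"toolY deg",round(np.degrees(y),2),"tilt z",np.round(R[:2,2],4),"w",round(s["width"],3),"gf",round(s["gripper_force"],1))
    if t is not None: print("units",np.round(R.T@(np.array(t)-p)/.4,4))
    if yaw is not None:
        D=Ro.from_matrix(np.array([[np.sin(yaw),np.cos(yaw),0],[-np.cos(yaw),np.sin(yaw),0],[0,0,-1]]).T if 0 else np.c_[[-np.sin(yaw),np.cos(yaw),0],[np.cos(yaw),np.sin(yaw),0],[0,0,-1]])
        print("turn units",np.round((Ro.from_matrix(R.T)*D).as_rotvec()/np.radians(120),4))
E
python3 -c "
from h import *
need([.519,.0585,.18],-.129)"
python3 -m creep '[[0,0,0,0,0,0.055],[0,0,0,0,0,0.055],[0,0,0,0,0,0.055],[0,0,0,0,0,0.055],[0,0,0,0,0,0.055],[0,0,0,0,0,0.055],[0,0,0,0,0,0.055],[0,0,0,0,0,0.055],[0,0,0,0,0,0.055],[0,0,0,0,0,0.055],[0,0,0,0,0,0.055],[0,0,0,0,0,0.05],[0,0,0,0,0,0],[0,0,0,0,0,0]]' 0 20
python3 -c "
from h import *
need([.519,.0585,.18],-.129)"
```

```text
clk 0.1 pos [0.1999 0.5917 0.226 ] toolY deg 71.33 tilt z [-0.0004 -0.0013] w 1.001 gf 0.0
units [-1.1824 -1.0074  0.1166]
turn units [-5.00e-04  5.00e-04  6.56e-01]
clock: 1.27
position: [0.1999, 0.592, 0.2264]
ee_rot: [2.354, 2.08, -0.001]
force: [0.5, -0.3, -0.7]
width: 0.497
gripper_force: 0.0
clk 1.3 pos [0.1999 0.592  0.2264] toolY deg -7.07 tilt z [ 0.0001 -0.0008] w 0.497 gf 0.0
units [-1.2252  0.9559  0.117 ]
turn units [0.0001 0.0004 0.0027]
```

```bash

python3 -m creep '[[-0.072,0.056,0.007,0,0,0.0027],[-0.072,0.056,0.007,0,0,0],[-0.072,0.056,0.007,0,0,0],[-0.072,0.056,0.007,0,0,0],[-0.072,0.056,0.007,0,0,0],[-0.072,0.056,0.007,0,0,0],[-0.072,0.056,0.007,0,0,0],[-0.072,0.056,0.007,0,0,0],[-0.072,0.056,0.007,0,0,0],[-0.072,0.056,0.007,0,0,0],[-0.072,0.056,0.007,0,0,0],[-0.072,0.056,0.007,0,0,0],[-0.072,0.056,0.007,0,0,0],[-0.072,0.056,0.007,0,0,0],[-0.072,0.056,0.007,0,0,0],[-0.072,0.056,0.007,0,0,0],[-0.072,0.056,0.007,0,0,0],[0,0,0,0,0,0],[0,0,0,0,0,0],[0,0,0,0,0,0]]'
python3 - <<'E'
from h import *
from cell import arm
need([.519,.0585,.095],-.129)
d=arm.get_image("wrist");cv2.imwrite("pics/w1.png",d["frame"][:,:,::-1])
print({k:np.round(v,4).tolist() for k,v in d.items() if k!="frame"})
E
```

```text
clock: 2.93
position: [0.5126, 0.0568, 0.1789]
ee_rot: [-2.361, -2.071, 0.001]
force: [-0.8, 1.2, 0.4]
width: 0.503
gripper_force: 0.0
clk 2.9 pos [0.5126 0.0568 0.1789] toolY deg -7.49 tilt z [-0.0008  0.0002] w 0.503 gf 0.0
units [0.0062 0.0154 0.2098]
turn units [-0.0004 -0.0001 -0.0008]
{'intrinsics': [[328.3511, 0.0, 323.9737], [0.0, 328.3511, 201.3521], [0.0, 0.0, 1.0]], 'distortion': [0.0108, 0.0, 0.0, 0.0, 0.0], 'mount': [[0.0005, -0.9585, -0.285, 0.0771], [1.0, 0.0006, -0.0002, 0.0004], [0.0004, -0.285, 0.9585, -0.1577], [0.0, 0.0, 0.0, 1.0]]}
```

View pics/w1.png

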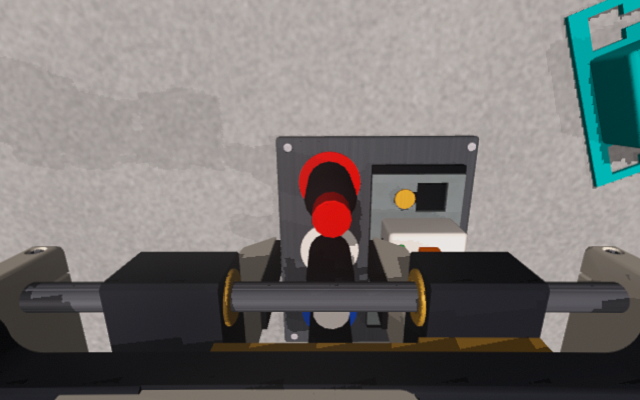

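The wrist view shows the red cap's top centre at about (331,218) and the red disc around (330,183). The fingers are half open on either side of the cap's column.

```bash
python3 - <<'E'
from h import *
from scipy.spatial.transform import Rotation as Ro
R=Ro.from_rotvec([-2.361,-2.071,.001]).as_matrix();p=np.array([.5126,.0568,.1789])
K=np.array([[328.3511,0,323.9737],[0,328.3511,201.3521],[0,0,1]])
M=np.array([[.0005,-.9585,-.285,.0771],[1,.0006,-.0002,.0004],[.0004,-.285,.9585,-.1577]])
for px,z in(((331,218),.125),((330,184),.015)):
    q=cv2.undistortPoints(np.array([[px]],float),K,np.array([.0108,0,0,0,0.]))[0,0]
    d=R@M[:,:3]@np.array([*q,1]);o=R@M[:,3]+p;print(o+d*(z-o[2])/d[2])
E
```

```text
[0.51795687 0.0584583  0.125     ]
[0.51870535 0.0557162  0.015     ]
```

```bash

python3 -m creep '[[0.006,0.015,0.02,0,0,0],[0,0,0.04,0,0,0],[0,0,0.04,0,0,0],[0,0,0.04,0,0,0],[0,0,0.04,0,0,0],[0,0,0.03,0,0,0],[0,0,0,0,0,0],[0,0,0,0,0,0]]'
python3 -c "
from h import *
need([.519,.0585,.095],-.129)"
```

```text
clock: 3.65
position: [0.5188, 0.0592, 0.0945]
ee_rot: [-2.361, -2.071, 0.002]
force: [0.8, -0.1, 0.8]
width: 0.499
gripper_force: 0.0
clk 3.6 pos [0.5188 0.0592 0.0945] toolY deg -7.47 tilt z [-0.0015 -0.0002] w 0.499 gf 0.0
units [-0.0016  0.0008 -0.0012]
turn units [-0.0007  0.0002 -0.0007]
```

Close and lift.

```bash

python3 -m creep '[[0,0,0,0,0,0],[0,0,0,0,0,0],[0,0,0,0,0,0],[0,0,0,0,0,0],[0,0,0,0,0,0],[0,0,0,0,0,0],[0,0,0,0,0,0],[0,0,0,0,0,0],[0,0,-0.02,0,0,0],[0,0,-0.03,0,0,0],[0,0,-0.04,0,0,0],[0,0,-0.05,0,0,0],[0,0,-0.05,0,0,0],[0,0,-0.02,0,0,0],[0,0,0,0,0,0]]' 1 20
python3 -c "
from h import *
need([.567,.283,.17],-.129)"
```

```text
clock: 4.9
position: [0.5203, 0.0583, 0.181]
ee_rot: [2.363, 2.069, 0.005]
force: [0.5, 0.1, -2.3]
width: 0.301
gripper_force: 20.0
clk 4.9 pos [0.5203 0.0583 0.181 ] toolY deg -7.6 tilt z [0.0032 0.0011] w 0.301 gf 20.0
units [0.5723 0.0412 0.0284]
turn units [ 0.0015 -0.0007 -0.0017]
```

```bash

python3 -m creep '[[0.03,0.003,0,0,0,0],[0.06,0.005,0,0,0,0],[0.075,0.005,0,0,0,0],[0.08,0.006,0,0,0,0],[0.08,0.006,0,0,0,0],[0.08,0.006,0,0,0,0],[0.075,0.005,0,0,0,0],[0.06,0.005,0,0,0,0],[0.032,0,0,0,0,0],[0,0,0.03,0,0,0],[0,0,0.04,0,0,0],[0,0,0.04,0,0,0],[0,0,0.03,0,0,0],[0,0,0,0,0,0],[0,0,0,0,0,0]]'
python3 -c "
from h import *
need([.567,.283,.084],-.129)"
```

```text
clock: 6.15
position: [0.5652, 0.2815, 0.1222]
ee_rot: [-2.365, -2.068, 0.004]
force: [0.6, 0.2, -0.8]
width: 0.302
gripper_force: 20.0
clk 6.2 pos [0.5652 0.2815 0.1222] toolY deg -7.67 tilt z [-0.0018 -0.0015] w 0.302 gf 20.0
units [0.0045 0.0042 0.0954]
turn units [-0.0008  0.0008 -0.0023]
```

```bash

python3 -m creep '[[0.002,0.002,0.03,0,0,0],[0,0,0.03,0,0,0],[0,0,0.02,0,0,0],[0,0,0.008,0,0,0],[0,0,0.005,0,0,0],[0,0,0.0025,0,0,0],[0,0,0,0,0,0],[0,0,0,0,0,0]]'
python3 -c "
from h import *
need([.567,.283,.084],-.129)"
```

```text
clock: 6.82
position: [0.567, 0.2836, 0.0853]
ee_rot: [2.363, 2.069, 0.001]
force: [0.6, 0.2, -2.3]
width: 0.304
gripper_force: 20.0
clk 6.8 pos [0.567  0.2836 0.0853] toolY deg -7.59 tilt z [0.0008 0.0003] w 0.304 gf 20.0
units [-0.0015  0.0002  0.0032]
turn units [ 0.0003 -0.0002 -0.0017]
```

```bash

python3 -m creep '[[0,0,0.0025,0,0,0],[0,0,0.002,0,0,0],[0,0,0,0,0,0],[0,0,0,0,0,0]]'
```

```text
clock: 7.15
position: [0.5673, 0.284, 0.0847]
ee_rot: [-2.363, -2.069, -0.004]
force: [-3.3, -0.6, 10.4]
width: 0.301
gripper_force: 20.0
```

```bash

python3 -m creep '[[0,0,0,0,0,0],[0,0,0,0,0,0],[0,0,0,0,0,0],[0,0,0,0,0,0],[0,0,0,0,0,0],[0,0,-0.02,0,0,0],[0,0,-0.04,0,0,0],[0,0,-0.05,0,0,0],[0,0,-0.06,0,0,0],[0,0,-0.05,0,0,0],[0,0,0,0,0,0],[0,0,0,0,0,0]]' 0
python3 -c "
from h import *
need([.5095,-.0157,.17],-.129)"
```

```text
clock: 8.15
position: [0.5674, 0.2838, 0.1728]
ee_rot: [2.363, 2.069, 0.004]
force: [-0.8, 0.6, -0.4]
width: 0.501
gripper_force: 0.0
clk 8.2 pos [0.5674 0.2838 0.1728] toolY deg -7.6 tilt z [0.0024 0.0016] w 0.501 gf 0.0
units [-0.7613 -0.0446  0.0054]
turn units [ 0.001  -0.0009 -0.0017]
```

```bash

python3 -m creep '[[-0.04,-0.003,0,0,0,-0.0015],[-0.07,-0.004,0,0,0,0],[-0.09,-0.005,0,0,0,0],[-0.09,-0.005,0,0,0,0],[-0.09,-0.005,0,0,0,0],[-0.09,-0.005,0,0,0,0],[-0.09,-0.005,0,0,0,0],[-0.09,-0.005,0,0,0,0],[-0.07,-0.005,0,0,0,0],[-0.041,-0.003,0,0,0,0],[0,0,0,0,0,0],[0,0,0,0,0,0]]'
python3 -c "
from h import *
need([.5095,-.0157,.095],-.129)"
```

```text
clock: 9.15
position: [0.5089, -0.0167, 0.1707]
ee_rot: [-2.362, -2.07, 0.001]
force: [0.2, 0.6, -0.3]
width: 0.5
gripper_force: 0.0
clk 9.2 pos [ 0.5089 -0.0167  0.1707] toolY deg -7.54 tilt z [-0.001   0.0001] w 0.5 gf 0.0
units [0.0028 0.0015 0.1892]
turn units [-0.0005  0.     -0.0013]
```

```bash

python3 -m creep '[[0.002,0.001,0.02,0,0,0],[0,0,0.04,0,0,0],[0,0,0.05,0,0,0],[0,0,0.05,0,0,0],[0,0,0.03,0,0,0],[0,0,0,0,0,0],[0,0,0,0,0,0],[0,0,0,0,0,0]]'
python3 -m creep '[[0,0,0,0,0,0],[0,0,0,0,0,0],[0,0,0,0,0,0],[0,0,0,0,0,0],[0,0,0,0,0,0],[0,0,0,0,0,0],[0,0,0,0,0,0],[0,0,0,0,0,0],[0,0,-0.02,0,0,0],[0,0,-0.03,0,0,0],[0,0,-0.04,0,0,0],[0,0,-0.05,0,0,0],[0,0,-0.05,0,0,0],[0,0,-0.02,0,0,0],[0,0,0,0,0,0],[0,0,0,0,0,0]]' 1 20
python3 -c "
from h import *
need([.498,.294,.17],-.129)"
```

```text
clock: 9.82
position: [0.5104, -0.0146, 0.0953]
ee_rot: [2.359, 2.074, 0.0]
force: [0.4, -0.1, 0.2]
width: 0.497
gripper_force: 0.0
clock: 11.15
position: [0.5098, -0.0151, 0.1789]
ee_rot: [-2.36, -2.073, -0.001]
force: [-0.4, -0.1, -2.5]
width: 0.297
gripper_force: 20.0
clk 11.2 pos [ 0.5098 -0.0151  0.1789] toolY deg -7.4 tilt z [0.0002 0.0003] w 0.297 gf 20.0
units [ 0.7625 -0.1288  0.0225]
turn units [ 0.0001 -0.0002 -0.0001]
```

```bash

python3 -m creep '[[0.04,-0.006,0,0,0,0],[0.07,-0.012,0,0,0,0],[0.09,-0.015,0,0,0,0],[0.09,-0.016,0,0,0,0],[0.09,-0.016,0,0,0,0],[0.09,-0.016,0,0,0,0],[0.09,-0.016,0,0,0,0],[0.09,-0.015,0,0,0,0],[0.07,-0.011,0,0,0,0],[0.042,-0.006,0,0,0,0],[0,0,0.03,0,0,0],[0,0,0.05,0,0,0],[0,0,0.05,0,0,0],[0,0,0.04,0,0,0],[0,0,0.03,0,0,0],[0,0,0.02,0,0,0],[0,0,0.005,0,0,0],[0,0,0,0,0,0],[0,0,0,0,0,0]]'
python3 -c "
from h import *
need([.498,.294,.085],-.129)"
```

```text
clock: 12.73
position: [0.4987, 0.2936, 0.0897]
ee_rot: [2.361, 2.073, 0.001]
force: [0.4, 0.2, -2.6]
width: 0.298
gripper_force: 20.0
clk 12.7 pos [0.4987 0.2936 0.0897] toolY deg -7.43 tilt z [0.0008 0.0004] w 0.298 gf 20.0
units [ 0.0007 -0.0018  0.0117]
turn units [ 0.0003 -0.0002 -0.0004]
```

```bash

python3 -m creep '[[0,0,0.005,0,0,0],[0,0,0.004,0,0,0],[0,0,0.003,0,0,0],[0,0,0,0,0,0],[0,0,0,0,0,0]]'
```

```text
clock: 13.15
position: [0.4983, 0.2938, 0.0847]
ee_rot: [-2.36, -2.073, -0.001]
force: [-1.4, 0.5, 0.3]
width: 0.298
gripper_force: 20.0
```

```bash

python3 -m creep '[[0,0,0,0,0,0],[0,0,0,0,0,0],[0,0,0,0,0,0],[0,0,0,0,0,0],[0,0,0,0,0,0],[0,0,-0.02,0,0,0],[0,0,-0.04,0,0,0],[0,0,-0.05,0,0,0],[0,0,-0.06,0,0,0],[0,0,-0.05,0,0,0],[0,0,0,0,0,0],[0,0,0,0,0,0]]' 0
python3 -c "
from h import *
need([.4996,-.0897,.17],-.129)"
```

```text
clock: 14.15
position: [0.4989, 0.294, 0.1739]
ee_rot: [2.36, 2.073, 0.005]
force: [-0.3, 0.2, -0.4]
width: 0.501
gripper_force: 0.0
clk 14.2 pos [0.4989 0.294  0.1739] toolY deg -7.42 tilt z [0.0022 0.0019] w 0.501 gf 0.0
units [-0.9511  0.1256  0.008 ]
turn units [ 0.0009 -0.001  -0.0002]
```

```bash

python3 -m creep '[[-0.04,0.005,0,0,0,0],[-0.07,0.01,0,0,0,0],[-0.09,0.012,0.004,0,0,0],[-0.09,0.012,0.004,0,0,0],[-0.09,0.012,0,0,0,0],[-0.09,0.012,0,0,0,0],[-0.09,0.012,0,0,0,0],[-0.09,0.012,0,0,0,0],[-0.09,0.012,0,0,0,0],[-0.09,0.012,0,0,0,0],[-0.07,0.009,0,0,0,0],[-0.051,0.006,0,0,0,0],[0,0,0,0,0,0],[0,0,0,0,0,0]]'
python3 -c "
from h import *
need([.4996,-.0897,.095],-.129)"
```

```text
clock: 15.32
position: [0.4977, -0.0919, 0.1684]
ee_rot: [-2.364, -2.068, 0.002]
force: [0.5, -0.6, -0.4]
width: 0.499
gripper_force: 0.0
clk 15.3 pos [ 0.4977 -0.0919  0.1684] toolY deg -7.62 tilt z [-0.0016 -0.0003] w 0.499 gf 0.0
units [0.0061 0.0042 0.1836]
turn units [-0.0007  0.0002 -0.0019]
```

```bash

python3 -m creep '[[0.002,0.003,0.02,0,0,0],[0,0,0.04,0,0,0],[0,0,0.05,0,0,0],[0,0,0.05,0,0,0],[0,0,0.024,0,0,0],[0,0,0,0,0,0],[0,0,0,0,0,0],[0,0,0,0,0,0]]'
python3 -m creep '[[0,0,0,0,0,0],[0,0,0,0,0,0],[0,0,0,0,0,0],[0,0,0,0,0,0],[0,0,0,0,0,0],[0,0,0,0,0,0],[0,0,0,0,0,0],[0,0,0,0,0,0],[0,0,-0.02,0,0,0],[0,0,-0.03,0,0,0],[0,0,-0.04,0,0,0],[0,0,-0.05,0,0,0],[0,0,-0.05,0,0,0],[0,0,-0.02,0,0,0],[0,0,0,0,0,0],[0,0,0,0,0,0]]' 1 20
python3 -c "
from h import *
need([.429,.305,.17],-.129)"
```

```text
clock: 15.98
position: [0.5008, -0.0892, 0.0961]
ee_rot: [2.36, 2.073, 0.001]
force: [0.1, -0.7, 0.2]
width: 0.497
gripper_force: 0.0
clock: 17.32
position: [0.5002, -0.0892, 0.1793]
ee_rot: [-2.36, -2.074, -0.001]
force: [0.1, -0.4, -2.4]
width: 0.304
gripper_force: 20.0
clk 17.3 pos [ 0.5002 -0.0892  0.1793] toolY deg -7.39 tilt z [0.0003 0.0003] w 0.304 gf 20.0
units [ 0.9545 -0.3034  0.0235]
turn units [ 0.0001 -0.0002 -0.    ]
```

```bash

python3 -m creep '[[0.04,-0.013,0,0,0,0],[0.07,-0.022,0,0,0,0],[0.085,-0.027,0,0,0,0],[0.085,-0.027,0,0,0,0],[0.085,-0.027,0,0,0,0],[0.085,-0.027,0,0,0,0],[0.085,-0.027,0,0,0,0],[0.085,-0.027,0,0,0,0],[0.085,-0.027,0,0,0,0],[0.085,-0.027,0,0,0,0],[0.085,-0.027,0,0,0,0],[0.06,-0.018,0,0,0,0],[0.02,-0.007,0,0,0,0],[0,0,0.03,0,0,0],[0,0,0.05,0,0,0],[0,0,0.05,0,0,0],[0,0,0.05,0,0,0],[0,0,0.03,0,0,0],[0,0,0.005,0,0,0],[0,0,0,0,0,0]]'
python3 -m creep '[[0,0,0,0,0,0]]'
python3 -c "
from h import *
need([.429,.305,.086],-.129)"
```

```text
clock: 18.98
position: [0.4286, 0.3037, 0.0921]
ee_rot: [2.361, 2.072, -0.005]
force: [0.7, -0.9, -0.2]
width: 0.304
gripper_force: 20.0
clock: 19.07
position: [0.4296, 0.3046, 0.0935]
ee_rot: [2.361, 2.072, -0.001]
force: [-0.1, -0.5, -1.5]
width: 0.296
gripper_force: 20.0
clk 19.1 pos [0.4296 0.3046 0.0935] toolY deg -7.45 tilt z [-0.0002 -0.0005] w 0.296 gf 20.0
units [ 0.0009 -0.0016  0.0188]
turn units [-0.0001  0.0003 -0.0005]
```

```bash

python3 -m creep '[[0,0,0.008,0,0,0],[0,0,0.005,0,0,0],[0,0,0.003,0,0,0],[0,0,0.002,0,0,0],[0,0,0,0,0,0],[0,0,0,0,0,0]]'
```

```text
clock: 19.57
position: [0.4294, 0.3051, 0.0864]
ee_rot: [-2.36, -2.073, -0.0]
force: [-0.3, -0.1, -2.1]
width: 0.298
gripper_force: 20.0
```

```bash

python3 -m creep '[[0,0,0.0025,0,0,0],[0,0,0,0,0,0],[0,0,0,0,0,0]]'
```

```text
clock: 19.82
position: [0.4294, 0.305, 0.0853]
ee_rot: [-2.36, -2.073, 0.0]
force: [0.3, -0.4, -1.6]
width: 0.296
gripper_force: 20.0
```

```bash

python3 -m creep '[[0,0,0.002,0,0,0],[0,0,0,0,0,0],[0,0,0,0,0,0]]'
python3 -m creep '[[0,0,0,0,0,0],[0,0,0,0,0,0],[0,0,0,0,0,0],[0,0,0,0,0,0],[0,0,0,0,0,0],[0,0,-0.02,0,0,0],[0,0,-0.04,0,0,0],[0,0,-0.05,0,0,0],[0,0,-0.06,0,0,0],[0,0,-0.05,0,0,0],[0,0,0,0,0,0],[0,0,0,0,0,0]]' 0
python3 -c "
from h import *
need([.595,-.0266,.17],-.129)"
```

```text
clock: 20.07
position: [0.4296, 0.3053, 0.085]
ee_rot: [-2.36, -2.073, -0.001]
force: [-1.7, -0.5, 5.3]
width: 0.3
gripper_force: 20.0
clock: 21.07
position: [0.43, 0.3055, 0.1739]
ee_rot: [-2.36, -2.073, -0.004]
force: [-0.3, 0.6, -0.5]
width: 0.501
gripper_force: 0.0
clk 21.1 pos [0.43   0.3055 0.1739] toolY deg -7.41 tilt z [0.0019 0.0021] w 0.501 gf 0.0
units [-0.7702  0.516   0.0087]
turn units [ 0.0008 -0.0011 -0.0002]
```

```bash

python3 -m creep '[[-0.04,0.027,0,0,0,0],[-0.07,0.047,0,0,0,0],[-0.075,0.05,0,0,0,0],[-0.075,0.05,0,0,0,0],[-0.075,0.05,0,0,0,0],[-0.075,0.05,0,0,0,0],[-0.075,0.05,0,0,0,0],[-0.075,0.05,0,0,0,0],[-0.075,0.05,0,0,0,0],[-0.07,0.047,0,0,0,0],[-0.045,0.03,0,0,0,0],[-0.02,0.015,0,0,0,0],[0,0,0,0,0,0],[0,0,0,0,0,0]]'
python3 - <<'E'
from h import *
from cell import arm
need([.595,-.0266,.075],-.129)
a=arm.get_image("side")["frame"][:,:,::-1]
cv2.imwrite("pics/s2.png",cv2.resize(a[130:330,215:375],None,fx=3,fy=3,interpolation=cv2.INTER_CUBIC))
E
```

```text
clock: 22.23
position: [0.5937, -0.0263, 0.1717]
ee_rot: [-2.36, -2.072, 0.001]
force: [-0.2, 1.0, -0.5]
width: 0.501
gripper_force: 0.0
clk 22.2 pos [ 0.5937 -0.0263  0.1717] toolY deg -7.43 tilt z [-0.0017  0.0005] w 0.501 gf 0.0
units [-0.0003  0.0038  0.2417]
turn units [-0.0008 -0.0001 -0.0003]
```

View pics/s2.png

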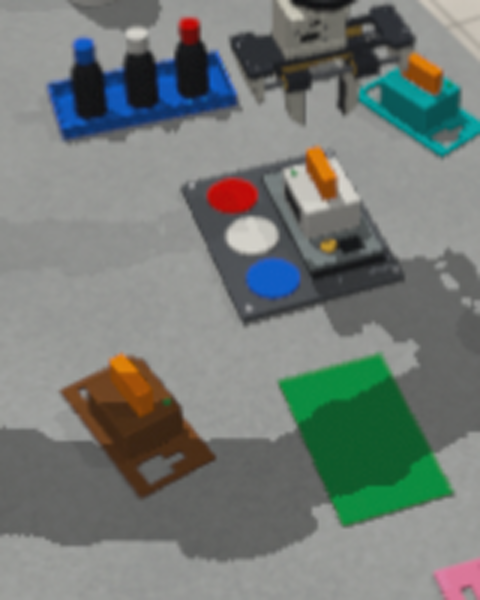

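All three bottles stand in the tray. The discs are clear at (232,196), (251,236) and (273,279), and the pad corners are at (279,382), (380,354), (453,493) and (344,526).

```bash

python3 - <<'E'
from h import *
np.set_printoptions(precision=4,suppress=True)
f=lambda p:((p[0]+.5)/3-.5+215,(p[1]+.5)/3-.5+130)
for a,b in(((129,315),(232,196)),((260,332),(251,236)),((391,346),(273,279))):print("disc",*tri(c1(a),f(b)))
t=[(375,194.5),(442,203),(439,243.5),(370.5,235.5)];s=[(380,354),(453,493),(344,526),(279,382)]
w=np.array([tri(p,(f(q)))[0] for p,q in zip([(374.5,194.5),(442.5,202.5),(439.5,243.5),(370.5,235.5)],s)]);print(w,w.mean(0))
E
python3 -m creep '[[0,0.004,0.04,0,0,0],[0,0,0.05,0,0,0],[0,0,0.05,0,0,0],[0,0,0.05,0,0,0],[0,0,0.03,0,0,0],[0,0,0.018,0,0,0],[0,0,0,0,0,0],[0,0,0,0,0,0]]' 0
python3 -c "
from h import *
need([.595,-.0266,.076],-.129)"
```

```text
disc [0.5189 0.0594 0.0105] 0.0007081110548598021
disc [ 0.5087 -0.0151  0.0108] 0.000992216098616334
disc [ 0.5004 -0.0897  0.0094] 0.0008081963994367185
[[ 0.5564 -0.2394  0.0005]
 [ 0.5315 -0.4358 -0.0023]
 [ 0.4131 -0.4231  0.0028]
 [ 0.4386 -0.2262  0.0029]] [ 0.4849 -0.3311  0.001 ]
clock: 22.95
position: [0.596, -0.0266, 0.0777]
ee_rot: [-2.36, -2.074, -0.0]
force: [0.1, -0.1, -0.1]
width: 0.5
gripper_force: 0.0
clk 22.9 pos [ 0.596  -0.0266  0.0777] toolY deg -7.37 tilt z [0.0001 0.0003] w 0.5 gf 0.0
units [-0.0002 -0.0026  0.0043]
turn units [ 0.     -0.0001  0.0002]
```

```bash

python3 -m creep '[[0,0,0.004,0,0,0],[0,0,0,0,0,0],[0,0,0,0,0,0],[0,0,0,0,0,0],[0,0,0,0,0,0],[0,0,0,0,0,0],[0,0,0,0,0,0],[0,0,0,0,0,0],[0,0,0,0,0,0],[0,0,0,0,0,0]]' 1 45
python3 -c "
from h import *
need([.5695,-.0232,.076],-.129)"
```

```text
clock: 23.78
position: [0.5959, -0.0273, 0.0761]
ee_rot: [-2.36, -2.073, -0.0]
force: [-2.4, 0.6, 5.6]
width: 0.194
gripper_force: 45.0
clk 23.8 pos [ 0.5959 -0.0273  0.0761] toolY deg -7.42 tilt z [-0.      0.0003] w 0.194 gf 45.0
units [ 0.0016 -0.0667  0.0002]
turn units [-0.     -0.0001 -0.0002]
```

```bash

python3 -m creep '[[0,-0.0075,0,0,0,0],[0,-0.0075,0,0,0,0],[0,-0.0075,0,0,0,0],[0,-0.0075,0,0,0,0],[0,-0.0075,0,0,0,0],[0,-0.0075,0,0,0,0],[0,-0.0075,0,0,0,0],[0,-0.0075,0,0,0,0],[0,-0.0075,0,0,0,0],[0,0,0,0,0,0],[0,0,0,0,0,0],[0,0,0,0,0,0]]'
python3 -c "
from h import *
need([.5691,-.0238,.076],-.129)"
```

```text
clock: 24.78
position: [0.5688, -0.0237, 0.076]
ee_rot: [-2.36, -2.073, -0.0]
force: [1.7, -0.3, 8.1]
width: 0.195
gripper_force: 45.0
clk 24.8 pos [ 0.5688 -0.0237  0.076 ] toolY deg -7.41 tilt z [-0.0002  0.0004] w 0.195 gf 45.0
units [-0.0002  0.0007  0.    ]
turn units [-0.0001 -0.0002 -0.0002]
```

```bash

python3 -m creep '[[0,0,-0.004,0,0,0],[0,0,-0.005,0,0,0],[0,0,-0.005,0,0,0],[0,0,0,0,0,0],[0,0,0,0,0,0]]'
python3 -c "
from h import *
need([.485,-.331,.17],-.128)"
```

```text
clock: 25.2
position: [0.5686, -0.0237, 0.081]
ee_rot: [-2.36, -2.073, 0.001]
force: [0.1, 0.7, -4.0]
width: 0.19
gripper_force: 45.0
clk 25.2 pos [ 0.5686 -0.0237  0.081 ] toolY deg -7.41 tilt z [-0.0011  0.0001] w 0.19 gf 45.0
units [-0.7888 -0.1083 -0.2223]
turn units [-0.0005  0.     -0.0007]
```

```bash

python3 -m creep '[[0,0,-0.02,0,0,0],[0,0,-0.035,0,0,0],[0,0,-0.035,0,0,0],[0,0,-0.035,0,0,0],[0,0,-0.03,0,0,0],[-0.02,-0.003,-0.02,0,0,0],[-0.05,-0.006,0,0,0,0],[-0.07,-0.01,0,0,0,0],[-0.08,-0.011,0,0,0,0],[-0.08,-0.011,0,0,0,0],[-0.08,-0.011,0,0,0,0],[-0.08,-0.011,0,0,0,0],[-0.08,-0.011,0,0,0,0],[-0.08,-0.011,0,0,0,0],[-0.07,-0.01,0,0,0,0],[-0.06,-0.008,0,0,0,0],[-0.039,-0.005,0,0,0,0],[0,0,0,0,0,0],[0,0,0,0,0,0],[0,0,0,0,0,0]]'
python3 -c "
from h import *
need([.485,-.331,.066],-.128)"
```

```text
clock: 26.87
position: [0.4854, -0.3307, 0.1512]
ee_rot: [-2.36, -2.073, -0.001]
force: [0.5, 0.2, -2.9]
width: 0.193
gripper_force: 45.0
clk 26.9 pos [ 0.4854 -0.3307  0.1512] toolY deg -7.42 tilt z [-0.0003  0.0009] w 0.193 gf 45.0
units [-0.0011 -0.0008  0.213 ]
turn units [-0.0002 -0.0004 -0.0007]
```

```bash

python3 - <<'E'
from h import *
print(plane("top",c1((278,178)),.025))
E
python3 -m creep '[[0,0,0.03,0,0,0],[0,0,0.04,0,0,0],[0,0,0.04,0,0,0],[0,0,0.04,0,0,0],[0,0,0.03,0,0,0],[0,0,0.02,0,0,0],[0,0,0.01,0,0,0],[0,0,0.008,0,0,0],[0,0,0,0,0,0],[0,0,0,0,0,0]]'
python3 -c "
from h import *
need([.485,-.331,.060],-.128)"
```

```text
[ 0.59584229 -0.02628927  0.025     ]
clock: 27.7
position: [0.4859, -0.3314, 0.0645]
ee_rot: [2.36, 2.073, 0.0]
force: [-0.1, 1.4, -3.7]
width: 0.193
gripper_force: 45.0
clk 27.7 pos [ 0.4859 -0.3314  0.0645] toolY deg -7.41 tilt z [ 0.0006 -0.0003] w 0.193 gf 45.0
units [ 0.0006 -0.0023  0.0113]
turn units [ 0.0003  0.0001 -0.0007]
```

```bash

python3 -m creep '[[0,-0.002,0.005,0,0,0],[0,0,0.003,0,0,0],[0,0,0.002,0,0,0],[0,0,0,0,0,0],[0,0,0,0,0,0]]'
```

```text
clock: 28.12
position: [0.4848, -0.3311, 0.0602]
ee_rot: [-2.36, -2.073, -0.0]
force: [0.0, -0.0, -3.5]
width: 0.193
gripper_force: 45.0
```

```bash

python3 -m creep '[[0,0,0.002,0,0,0],[0,0,0.001,0,0,0],[0,0,0,0,0,0],[0,0,0,0,0,0]]'
```

```text
clock: 28.45
position: [0.4849, -0.3311, 0.06]
ee_rot: [2.36, 2.073, 0.001]
force: [-3.4, 3.1, 9.6]
width: 0.195
gripper_force: 45.0
```

Touching; release, rise and look.

```bash

python3 -m creep '[[0,0,0,0,0,0],[0,0,0,0,0,0],[0,0,0,0,0,0],[0,0,0,0,0,0],[0,0,0,0,0,0],[0,0,-0.02,0,0,0],[0,0,-0.04,0,0,0],[0,0,-0.05,0,0,0],[0,0,-0.06,0,0,0],[0,0,-0.06,0,0,0],[0,0,-0.05,0,0,0],[0.04,-0.01,0,0,0,0],[0.08,-0.02,0,0,0,0],[0.09,-0.02,0,0,0,0],[0.09,-0.02,0,0,0,0],[0.09,-0.02,0,0,0,0],[0.08,-0.02,0,0,0,0],[0.05,-0.02,0,0,0,0],[0,0,0,0,0,0],[0,0,0,0,0,0]]' 0 20
python3 - <<'E'
from h import *
from cell import arm
need([.4294,.3051,.17],-.129)
a=arm.get_image("top")["frame"][:,:,::-1];cv2.imwrite("pics/t3.png",a)
cv2.imwrite("pics/t3c.png",cv2.resize(a[165:270,155:455],None,fx=2.6,fy=2.6,interpolation=cv2.INTER_CUBIC))
E
```

```text
clock: 30.12
position: [0.4602, -0.117, 0.1715]
ee_rot: [2.357, 2.076, 0.001]
force: [0.7, -0.5, 0.6]
width: 0.503
gripper_force: 0.0
clk 30.1 pos [ 0.4602 -0.117   0.1715] toolY deg -7.26 tilt z [0.0007 0.0005] w 0.503 gf 0.0
units [ 1.0371 -0.2096  0.0041]
turn units [ 0.0003 -0.0003  0.0011]
```

View pics/t3c.png

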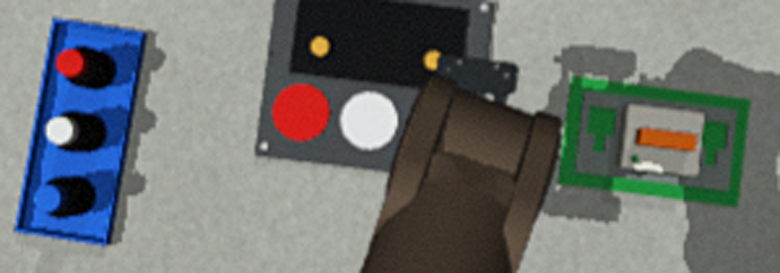

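The module lies square and centred on the pad (plate about (580–735, 90–195) in the crop), and the bottles still stand in the tray. Next I fetch blue.

```bash

python3 -m creep '[[0.04,-0.008,0,0,0,0.001],[0.07,-0.014,0,0,0,0],[0.085,-0.017,0,0,0,0],[0.09,-0.018,0,0,0,0],[0.09,-0.018,0,0,0,0],[0.09,-0.018,0,0,0,0],[0.09,-0.018,0,0,0,0],[0.09,-0.018,0,0,0,0],[0.09,-0.018,0,0,0,0],[0.09,-0.018,0,0,0,0],[0.08,-0.017,0,0,0,0],[0.07,-0.014,0,0,0,0],[0.04,-0.009,0,0,0,0],[0.022,-0.005,0,0,0,0],[0,0,0.03,0,0,0],[0,0,0.05,0,0,0],[0,0,0,0,0,0],[0,0,0,0,0,0]]'
python3 -c "
from h import *
need([.4294,.3051,.085],-.129)"
```

```text
clock: 31.67
position: [0.4315, 0.3019, 0.1386]
ee_rot: [2.365, 2.067, -0.004]
force: [-0.0, -0.8, 0.4]
width: 0.498
gripper_force: 0.0
clk 31.7 pos [0.4315 0.3019 0.1386] toolY deg -7.69 tilt z [-0.0013 -0.0022] w 0.498 gf 0.0
units [ 0.0077 -0.0061  0.1339]
turn units [-0.0005  0.0011 -0.0025]
```

```bash

python3 -m creep '[[0.005,-0.004,0.03,0,0,-0.002],[0,0,0.04,0,0,0],[0,0,0.04,0,0,0],[0,0,0.022,0,0,0],[0,0,0,0,0,0],[0,0,0,0,0,0],[0,0,0,0,0,0]]'
python3 -c "
from h import *
need([.4294,.3051,.085],-.129)"
```

```text
clock: 32.25
position: [0.4306, 0.3064, 0.0872]
ee_rot: [2.359, 2.075, 0.002]
force: [0.2, -1.1, 1.1]
width: 0.495
gripper_force: 0.0
clk 32.2 pos [0.4306 0.3064 0.0872] toolY deg -7.33 tilt z [0.0011 0.0009] w 0.495 gf 0.0
units [-0.0035 -0.0027  0.0055]
turn units [ 0.0005 -0.0005  0.0005]
```

```bash

python3 -m creep '[[-0.003,-0.002,0.003,0,0,0],[0,0,0,0,0,0],[0,0,0,0,0,0]]'
python3 -m creep '[[0,0,0,0,0,0],[0,0,0,0,0,0],[0,0,0,0,0,0],[0,0,0,0,0,0],[0,0,0,0,0,0],[0,0,0,0,0,0],[0,0,0,0,0,0],[0,0,0,0,0,0],[0,0,-0.02,0,0,0],[0,0,-0.03,0,0,0],[0,0,-0.04,0,0,0],[0,0,-0.05,0,0,0],[0,0,-0.05,0,0,0],[0,0,-0.03,0,0,0],[0,0,0,0,0,0],[0,0,0,0,0,0]]' 1 20
python3 -c "
from h import *
need([.5001,-.0897,.17],-.129)"
```

```text
clock: 32.5
position: [0.429, 0.3053, 0.0854]
ee_rot: [-2.358, -2.076, -0.001]
force: [0.2, 0.2, 0.2]
width: 0.5
gripper_force: 0.0
clock: 33.83
position: [0.4291, 0.3054, 0.1733]
ee_rot: [-2.358, -2.076, -0.002]
force: [-0.4, 0.8, -1.1]
width: 0.3
gripper_force: 20.0
clk 33.8 pos [0.4291 0.3054 0.1733] toolY deg -7.29 tilt z [0.0009 0.0009] w 0.3 gf 20.0
units [-0.9571  0.3015  0.0076]
turn units [ 0.0004 -0.0005  0.0008]
```

```bash

python3 -m creep '[[-0.04,0.013,0,0,0,0],[-0.07,0.022,0,0,0,0],[-0.085,0.027,0,0,0,0],[-0.085,0.027,0,0,0,0],[-0.085,0.027,0,0,0,0],[-0.085,0.027,0,0,0,0],[-0.085,0.027,0,0,0,0],[-0.085,0.027,0,0,0,0],[-0.085,0.027,0,0,0,0],[-0.085,0.027,0,0,0,0],[-0.085,0.027,0,0,0,0],[-0.06,0.018,0,0,0,0],[-0.022,0.006,0,0,0,0],[0,0,0.03,0,0,0],[0,0,0.05,0,0,0],[0,0,0.05,0,0,0],[0,0,0.03,0,0,0],[0,0,0,0,0,0],[0,0,0,0,0,0],[0,0,0,0,0,0]]'
python3 -c "
from h import *
need([.5001,-.0897,.0965],-.129)"
```

```text
clock: 35.5
position: [0.5002, -0.0897, 0.1092]
ee_rot: [2.358, 2.076, -0.0]
force: [-0.8, 0.2, -1.5]
width: 0.296
gripper_force: 20.0
clk 35.5 pos [ 0.5002 -0.0897  0.1092] toolY deg -7.28 tilt z [-0.     -0.0001] w 0.296 gf 20.0
units [-0.0002 -0.0003  0.0317]
turn units [-0.      0.      0.0009]
```

```bash

python3 -m creep '[[0,0,0.012,0,0,0],[0,0,0.01,0,0,0],[0,0,0.005,0,0,0],[0,0,0.0025,0,0,0],[0,0,0,0,0,0],[0,0,0,0,0,0]]'
```

```text
clock: 36.0
position: [0.5002, -0.0898, 0.0972]
ee_rot: [2.358, 2.075, 0.0]
force: [0.5, 0.3, -0.8]
width: 0.302
gripper_force: 20.0
```

```bash

python3 -m creep '[[0,0,0.002,0,0,0],[0,0,0.001,0,0,0],[0,0,0,0,0,0],[0,0,0,0,0,0]]'
```

```text
clock: 36.33
position: [0.5002, -0.0898, 0.096]
ee_rot: [2.358, 2.075, 0.0]
force: [-0.2, -0.1, -1.3]
width: 0.3
gripper_force: 20.0
```

```bash

python3 -m creep '[[0,0,0.002,0,0,0],[0,0,0,0,0,0],[0,0,0,0,0,0]]'
```

```text
clock: 36.58
position: [0.5004, -0.0899, 0.0959]
ee_rot: [2.358, 2.075, 0.001]
force: [-3.0, -0.5, 9.1]
width: 0.301
gripper_force: 20.0
```

```bash

python3 -m creep '[[0,0,0,0,0,0],[0,0,0,0,0,0],[0,0,0,0,0,0],[0,0,0,0,0,0],[0,0,0,0,0,0],[0,0,-0.02,0,0,0],[0,0,-0.04,0,0,0],[0,0,-0.05,0,0,0],[0,0,-0.05,0,0,0],[0,0,-0.03,0,0,0],[0,0,0,0,0,0],[0,0,0,0,0,0]]' 0
python3 -c "
from h import *
need([.4984,.2938,.17],-.129)"
```

```text
clock: 37.58
position: [0.5005, -0.0898, 0.1719]
ee_rot: [2.357, 2.075, 0.002]
force: [0.6, -0.4, -0.5]
width: 0.499
gripper_force: 0.0
clk 37.6 pos [ 0.5005 -0.0898  0.1719] toolY deg -7.29 tilt z [0.0017 0.0003] w 0.499 gf 0.0
units [ 0.9505 -0.1269  0.0049]
turn units [ 0.0008 -0.0002  0.0009]
```

```bash

python3 -m creep '[[0.04,-0.005,0,0,0,0],[0.07,-0.01,0,0,0,0],[0.09,-0.012,0,0,0,0],[0.09,-0.012,0,0,0,0],[0.09,-0.012,0,0,0,0],[0.09,-0.012,0,0,0,0],[0.09,-0.012,0,0,0,0],[0.09,-0.012,0,0,0,0],[0.09,-0.012,0,0,0,0],[0.09,-0.012,0,0,0,0],[0.07,-0.01,0,0,0,0],[0.05,-0.006,0,0,0,0],[0,0,0.03,0,0,0],[0,0,0.05,0,0,0],[0,0,0,0,0,0],[0,0,0,0,0,0],[0,0,0,0,0,0]]'
python3 -c "
from h import *
need([.4984,.2938,.0855],-.129)"
```

```text
clock: 39.0
position: [0.4981, 0.2931, 0.1393]
ee_rot: [2.359, 2.075, -0.001]
force: [-0.1, -0.1, 0.1]
width: 0.5
gripper_force: 0.0
clk 39.0 pos [0.4981 0.2931 0.1393] toolY deg -7.34 tilt z [-0.0003 -0.0005] w 0.5 gf 0.0
units [0.002  0.0006 0.1345]
turn units [-0.0001  0.0003  0.0004]
```

```bash

python3 -m creep '[[0.002,0,0.03,0,0,0],[0,0,0.04,0,0,0],[0,0,0.04,0,0,0],[0,0,0.024,0,0,0],[0,0,0,0,0,0],[0,0,0,0,0,0],[0,0,0,0,0,0]]'
python3 -m creep '[[0,0,0,0,0,0],[0,0,0,0,0,0],[0,0,0,0,0,0],[0,0,0,0,0,0],[0,0,0,0,0,0],[0,0,0,0,0,0],[0,0,0,0,0,0],[0,0,0,0,0,0],[0,0,-0.02,0,0,0],[0,0,-0.03,0,0,0],[0,0,-0.04,0,0,0],[0,0,-0.05,0,0,0],[0,0,-0.05,0,0,0],[0,0,-0.03,0,0,0],[0,0,0,0,0,0],[0,0,0,0,0,0]]' 1 20
python3 -c "
from h import *
need([.5093,-.0155,.17],-.129)"
```

```text
clock: 39.58
position: [0.4987, 0.2945, 0.0863]
ee_rot: [2.358, 2.075, 0.002]
force: [0.5, 0.8, 0.1]
width: 0.501
gripper_force: 0.0
clock: 40.92
position: [0.4984, 0.2945, 0.1744]
ee_rot: [2.358, 2.076, 0.003]
force: [-0.7, -0.0, -3.5]
width: 0.296
gripper_force: 20.0
clk 40.9 pos [0.4984 0.2945 0.1744] toolY deg -7.29 tilt z [0.0013 0.0011] w 0.296 gf 20.0
units [-0.7653  0.1254  0.0102]
turn units [ 0.0006 -0.0006  0.0008]
```

```bash

python3 -m creep '[[-0.04,0.006,0,0,0,0],[-0.07,0.012,0,0,0,0],[-0.09,0.015,0,0,0,0],[-0.09,0.015,0,0,0,0],[-0.09,0.015,0,0,0,0],[-0.09,0.015,0,0,0,0],[-0.09,0.015,0,0,0,0],[-0.09,0.015,0,0,0,0],[-0.07,0.011,0,0,0,0],[-0.045,0.006,0,0,0,0],[0,0,0.03,0,0,0],[0,0,0.05,0,0,0],[0,0,0.05,0,0,0],[0,0,0.03,0,0,0],[0,0,0,0,0,0],[0,0,0,0,0,0],[0,0,0,0,0,0]]'
python3 -c "
from h import *
need([.5093,-.0155,.0965],-.129)"
```

```text
clock: 42.33
position: [0.5088, -0.016, 0.1098]
ee_rot: [2.359, 2.075, -0.0]
force: [-0.3, 0.3, -1.3]
width: 0.299
gripper_force: 20.0
clk 42.3 pos [ 0.5088 -0.016   0.1098] toolY deg -7.32 tilt z [-0.     -0.0002] w 0.299 gf 20.0
units [0.0013 0.0012 0.0333]
turn units [-0.      0.0001  0.0006]
```

```bash

python3 -m creep '[[0.001,0.001,0.012,0,0,0],[0,0,0.01,0,0,0],[0,0,0.005,0,0,0],[0,0,0.0025,0,0,0],[0,0,0,0,0,0],[0,0,0,0,0,0]]'
```

```text
clock: 42.83
position: [0.5093, -0.0152, 0.0978]
ee_rot: [-2.358, -2.076, -0.0]
force: [0.4, 0.0, -2.5]
width: 0.298
gripper_force: 20.0
```

```bash

python3 -m creep '[[0,0,0.002,0,0,0],[0,0,0,0,0,0],[0,0,0,0,0,0]]'
```

```text
clock: 43.08
position: [0.5094, -0.0152, 0.097]
ee_rot: [2.358, 2.076, 0.0]
force: [-0.4, -0.1, -0.8]
width: 0.299
gripper_force: 20.0
```

```bash

python3 -m creep '[[0,0,0.002,0,0,0],[0,0,0,0,0,0],[0,0,0,0,0,0]]'
```

```text
clock: 43.33
position: [0.5096, -0.0152, 0.0969]
ee_rot: [2.358, 2.075, 0.002]
force: [-2.7, 0.5, 10.0]
width: 0.298
gripper_force: 20.0
```

```bash

python3 -m creep '[[0,0,0,0,0,0],[0,0,0,0,0,0],[0,0,0,0,0,0],[0,0,0,0,0,0],[0,0,0,0,0,0],[0,0,-0.02,0,0,0],[0,0,-0.04,0,0,0],[0,0,-0.05,0,0,0],[0,0,-0.05,0,0,0],[0,0,-0.03,0,0,0],[0,0,0,0,0,0],[0,0,0,0,0,0]]' 0
python3 -c "
from h import *
need([.5673,.2838,.17],-.129)"
```

```text
clock: 44.33
position: [0.5097, -0.0151, 0.1729]
ee_rot: [2.358, 2.075, 0.003]
force: [0.3, -0.4, 0.1]
width: 0.499
gripper_force: 0.0
clk 44.3 pos [ 0.5097 -0.0151  0.1729] toolY deg -7.29 tilt z [0.0017 0.0005] w 0.499 gf 0.0
units [0.7595 0.048  0.0078]
turn units [ 0.0008 -0.0003  0.0009]
```

```bash

python3 -m creep '[[0.04,0.003,0,0,0,0],[0.07,0.005,0,0,0,0],[0.09,0.005,0,0,0,0],[0.09,0.005,0,0,0,0],[0.09,0.006,0,0,0,0],[0.09,0.006,0,0,0,0],[0.09,0.005,0,0,0,0],[0.09,0.005,0,0,0,0],[0.07,0.005,0,0,0,0],[0.04,0.003,0,0,0,0],[0,0,0.03,0,0,0],[0,0,0.05,0,0,0],[0,0,0,0,0,0],[0,0,0,0,0,0],[0,0,0,0,0,0]]'
python3 -c "
from h import *
need([.5673,.2838,.0845],-.129)"
```

```text
clock: 45.58
position: [0.567, 0.283, 0.1402]
ee_rot: [2.359, 2.074, -0.001]
force: [0.8, -0.3, 0.9]
width: 0.501
gripper_force: 0.0
clk 45.6 pos [0.567  0.283  0.1402] toolY deg -7.36 tilt z [-0.0004 -0.0006] w 0.501 gf 0.0
units [0.0022 0.0006 0.1393]
turn units [-0.0002  0.0003  0.0002]
```

```bash

python3 -m creep '[[0.001,0,0.03,0,0,0],[0,0,0.04,0,0,0],[0,0,0.04,0,0,0],[0,0,0.028,0,0,0],[0,0,0,0,0,0],[0,0,0,0,0,0],[0,0,0,0,0,0]]'
python3 -m creep '[[0,0,0,0,0,0],[0,0,0,0,0,0],[0,0,0,0,0,0],[0,0,0,0,0,0],[0,0,0,0,0,0],[0,0,0,0,0,0],[0,0,0,0,0,0],[0,0,0,0,0,0],[0,0,-0.02,0,0,0],[0,0,-0.03,0,0,0],[0,0,-0.04,0,0,0],[0,0,-0.05,0,0,0],[0,0,-0.05,0,0,0],[0,0,-0.03,0,0,0],[0,0,0,0,0,0],[0,0,0,0,0,0]]' 1 20
python3 -c "
from h import *
need([.519,.0590,.17],-.129)"
```

```text
clock: 46.17
position: [0.5676, 0.2844, 0.0857]
ee_rot: [2.358, 2.075, 0.002]
force: [0.3, 0.1, 0.7]
width: 0.503
gripper_force: 0.0
clock: 47.5
position: [0.5671, 0.2844, 0.1734]
ee_rot: [2.358, 2.076, 0.002]
force: [-0.6, 1.0, -2.0]
width: 0.298
gripper_force: 20.0
clk 47.5 pos [0.5671 0.2844 0.1734] toolY deg -7.29 tilt z [0.0009 0.0008] w 0.298 gf 20.0
units [-0.5743 -0.0478  0.008 ]
turn units [ 0.0004 -0.0004  0.0008]
```

```bash

python3 -m creep '[[-0.03,-0.003,0,0,0,0],[-0.06,-0.005,0,0,0,0],[-0.08,-0.007,0,0,0,0],[-0.08,-0.007,0,0,0,0],[-0.08,-0.007,0,0,0,0],[-0.08,-0.007,0,0,0,0],[-0.08,-0.006,0,0,0,0],[-0.06,-0.005,0,0,0,0],[-0.024,-0.001,0,0,0,0],[0,0,0.03,0,0,0],[0,0,0.05,0,0,0],[0,0,0.05,0,0,0],[0,0,0.03,0,0,0],[0,0,0,0,0,0],[0,0,0,0,0,0],[0,0,0,0,0,0]]'
python3 -c "
from h import *
need([.519,.0590,.0965],-.129)"
```

```text
clock: 48.83
position: [0.5188, 0.0589, 0.1092]
ee_rot: [2.358, 2.075, -0.0]
force: [-0.6, 0.2, -1.2]
width: 0.303
gripper_force: 20.0
clk 48.8 pos [0.5188 0.0589 0.1092] toolY deg -7.3 tilt z [ 0.     -0.0001] w 0.303 gf 20.0
units [0.0002 0.0004 0.0318]
turn units [0.     0.     0.0008]
```

```bash

python3 -m creep '[[0,0,0.012,0,0,0],[0,0,0.01,0,0,0],[0,0,0.005,0,0,0],[0,0,0.0025,0,0,0],[0,0,0,0,0,0],[0,0,0,0,0,0]]'
```

```text
clock: 49.33
position: [0.5188, 0.059, 0.0972]
ee_rot: [-2.358, -2.076, -0.0]
force: [0.9, -0.2, -1.5]
width: 0.301
gripper_force: 20.0
```

```bash

python3 -m creep '[[0,0,0.002,0,0,0],[0,0,0,0,0,0],[0,0,0,0,0,0]]'
```

```text
clock: 49.58
position: [0.5189, 0.0591, 0.0965]
ee_rot: [2.358, 2.076, 0.001]
force: [0.1, -0.9, -1.6]
width: 0.301
gripper_force: 20.0
```

```bash

python3 -m creep '[[0,0,0.002,0,0,0],[0,0,0,0,0,0],[0,0,0,0,0,0]]'
```

```text
clock: 49.83
position: [0.5191, 0.0591, 0.0963]
ee_rot: [2.358, 2.075, 0.002]
force: [-3.0, -0.1, 8.0]
width: 0.299
gripper_force: 20.0
```

Contact; release, rise, move aside and look.

```bash

python3 -m creep '[[0,0,0,0,0,0],[0,0,0,0,0,0],[0,0,0,0,0,0],[0,0,0,0,0,0],[0,0,0,0,0,0],[0,0,-0.02,0,0,0],[0,0,-0.04,0,0,0],[0,0,-0.05,0,0,0],[0,0,-0.05,0,0,0],[0,0,-0.05,0,0,0],[0.05,0,0,0,0,0],[0.08,0,0,0,0,0],[0.09,0,0,0,0,0],[0.09,0,0,0,0,0],[0.09,0,0,0,0,0],[0.08,0,0,0,0,0],[0.05,0,0,0,0,0],[0,0,0,0,0,0],[0,0,0,0,0,0]]' 0
python3 - <<'E'
from h import *
from cell import arm
a=arm.get_image("top")["frame"][:,:,::-1];b=arm.get_image("side")["frame"][:,:,::-1]
A=cv2.resize(a[145:265,245:455],None,fx=3.6,fy=3.6,interpolation=cv2.INTER_CUBIC)
B=cv2.resize(b[150:310,265:375],None,fx=3.6,fy=3.6,interpolation=cv2.INTER_CUBIC)
cv2.imwrite("pics/f1.png",A);cv2.imwrite("pics/f2.png",B)
need(None)
E
```

```text
clock: 51.42
position: [0.5454, 0.2705, 0.1796]
ee_rot: [2.356, 2.078, -0.0]
force: [-0.0, -0.8, 0.2]
width: 0.502
gripper_force: 0.0
clk 51.5 pos [0.5458 0.2679 0.1798] toolY deg -7.37 tilt z [ 0.0002 -0.0009] w 0.501 gf 0.0
```

View pics/f1.png

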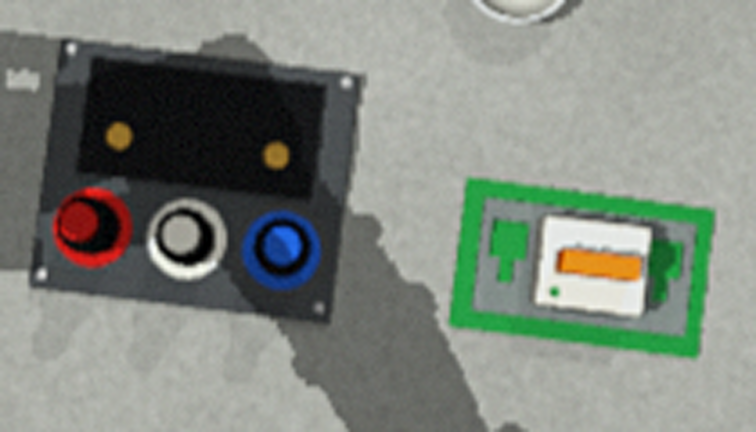

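View pics/f2.png

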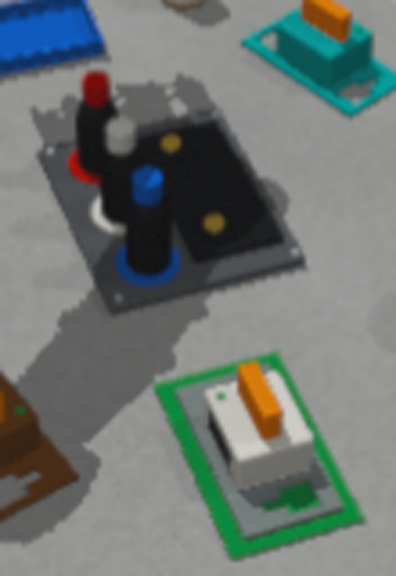

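The top view shows each cap inside its own disc at (78,224), (181,236) and (284,244), within about a pixel of where it started. The module sits centred and square on the pad, and the side view confirms that everything is upright.

```bash
python3 -m creep '[[0,0,0,0,0,0],[0,0,0,0,0,0],[0,0,0,0,0,0]]' >/dev/null; python3 -c "
from cell import arm
print(arm.sign_off())"
```

```text
the job is handed in; nothing more can be done
None
```

I handed the job in at about 52 s of the 144 s allowed: the module lies flat and square on the green pad, and each bottle stands upright on the disc of its own cap colour. The last pictures confirm this; the hand-in call gave no verdict.

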